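# Stroke check of a leaning injector's spring plunger with a test pin

## Task

Check that the spring plunger inside the leaning steel injector body moves freely: take the knob-headed pin from the rack, slide it foot first into the hole in the top of the injector body and press the plunger down to its stop for about half a second. Then let the plunger come back up and leave the pin standing in the hole, let go of. Leave the other two pins in the rack and everything else on the bench where it is.

Things in the scene. Friction and masses are not known exactly. Their poses are not given: they have to be found in the camera images.
- pin_knob: the pin to use: all steel, 106 mm long; round shaft 10 mm thick and 80 mm long with a 2.5 mm bevelled foot, then a cylindrical knob head 18 mm across and 26 mm long. 80 g. Origin at the centre of the foot's end face, z along the shaft towards the head. It stands in one of the rack's three holes
- pin_head (a point): centre of the knob head, 93 mm above the pin's foot; same axes as the pin
- rack: aluminium pin rack, fixed; block 50 x 180 x 40 mm (x, y, z), origin at the centre of its underside. Three 11 mm square holes, 30 mm deep, in a row along its y at -60, 0 and +60 mm, so a pin's foot stands 10 mm above the bench; which pin stands where changes
- fixture: grey fixture, fixed; base 150 x 120 x 14 mm (x from -53 to 97 mm), origin on its underside straight below mouth_mid. Two upright cheeks, 84 mm tall, 12 mm thick, at y = +-42 mm, x -30 to 75 mm. Between them the injector body, a steel bar 44 x 44 mm, 74 mm long, rides on two cross bars and leans 32 degrees from vertical to the fixture's -x side, towards the robot
- mouth_mid (a point): fixed point in the plane of the injector body's flat top face, midway between the cheeks, 105 mm above the bench; z points up out of the leaning hole, y along the cross bars. The injector body is clamped up to 9 mm to either side of it along y, different each time and not measured, so the hole's centre is at x = 0, z = 0 and an unknown y here: find it by touch or sight
- plunger (a joint): how far the spring plunger is pressed, in m: 0 up, 0.008 at its stop; it starts at 3.6 N, takes 8.4 N at the stop and springs back. It sits in the injector body's hole, its flat head 40 mm below the mouth. The hole is 11.6 mm wide with a 1.5 mm bevel at the mouth
- pin_tee: steel pin with a T crossbar at the top, standing in the rack; 10 mm shaft, 105 mm tall, origin at the foot. Not the one to use
- pin_disc: short steel pin with a flat 30 mm disc head, standing in the rack; 10 mm shaft, 63 mm tall, origin at the foot. Not the one to use
- tape: roll of white tape lying flat, 72 mm across, 19 mm high, origin at the centre of its underside; bystander
- stapler: red and black stapler, 120 x 32 x 41 mm, origin at the centre of its underside; bystander
- oil: small amber oil bottle, 40 mm across, 100 mm tall, origin at the centre of its foot; bystander
- driver: blue-handled screwdriver lying flat; bystander
- nut: brass stepped fitting standing upright, 28 mm across, 34 mm tall, origin at the centre of its foot; bystander
Not all that is in view belongs to the job. What is shaped like the pin_knob but purple is not meant. What is shaped like the fixture but purple is not meant.

How it is judged:
On the way:
1. the plunger is held at its stop (pressed 7 mm or more of its 8) by the pin in the bore for 0.3 s (value of joint plunger above 0.007 m and z of pin_knob in the frame of mouth_mid below -0.042 m and x of pin_knob in the frame of mouth_mid between -0.004 and 0.004 m and y of pin_knob in the frame of mouth_mid between -0.012 and 0.012 m and angle between the z axis of pin_knob and the z axis of mouth_mid, either way round below 0.12 rad), for 0.3 s.
At the end, for the whole second after the job is handed in: The knob-headed pin stands foot first in the injector body's hole, its foot at least 32 mm down from the mouth (40 mm is on the plunger), within 12 mm of mouth_mid along y, 4 mm along x and 0.12 rad of the bore's direction, let go of and at rest, and the plunger is back up (pressed less than 3 mm) (z of pin_knob in the frame of mouth_mid below -0.032 m and x of pin_knob in the frame of mouth_mid between -0.004 and 0.004 m and y of pin_knob in the frame of mouth_mid between -0.012 and 0.012 m and angle between the z axis of pin_knob and the z axis of mouth_mid, either way round below 0.12 rad and value of joint plunger below 0.003 m and contact force between pin_knob and the fingers below 0.05 N and linear speed of pin_knob below 0.02 m/s); the robot touches nothing.
It fails at once if one of the other two pins is moved by more than 10 mm (distance of any of pin_tee, pin_disc from where it was at the start of the episode above 0.01 m).
It fails at once if another thing on the bench (tape, stapler, oil bottle, screwdriver, fitting) is moved by more than 30 mm (distance of any of tape, stapler, oil, driver, nut from where it was at the start of the episode above 0.03 m).
It also fails if it takes over 58 s, if anything falls off the work surface, if the arm or the gripper's body presses on something with over 40 N, if the wrist force passes 120 N, or if a joint passes its speed limit or range.

## Robot

A 7-joint arm with a two-finger parallel gripper is mounted at the origin on the work surface. World frame = base frame: x ahead of the robot, y to its left, z up, the work surface at z = 0. Lengths are in m, angles in rad, forces in N, time in s.
With the tool pointing down it reaches from about 0.4 to 0.85 m from the base axis. Payload 10.4 kg.
Tool frame: the origin (TCP) lies on the centre line of the jaws, within the pads' length; the fingertips stand 14 mm ahead of it and the grasp point (between the pads) lies 5 mm behind it (tip_reach is the z of the fingertips in the tool frame, in m); z points along the fingers, x is the direction in which the jaws open and shut, and the axes are right-handed (so a half turn about z gives the same grasp; the last joint's range is limited). The gripper opens to 87 mm and grips with 3 to 60 N. Pads are 19 mm wide; open, the fingers measure 117 mm over their backs; the gripper's body (75 mm by 190 mm) begins 51 mm behind the grasp point.
Start: joints at [1.323, 0.332, -0.065, 1.46, 0.022, 1.35, -0.088], TCP at [0.139, -0.609, 0.237] pointing down, gripper open.
Joint ranges: [-2.6, 2.6], [-0.5, 2.12], [-1.47, 1.34], [0.16, 2.42], [-1.27, 4.41], [0.06, 2.06], [-2.6, 2.6]. Speed limits (rad/s): [2.22, 2.22, 2.79, 2.79, 3.14, 3.14, 3.14].

## Interface

Orientations are given as a unit quaternion [x, y, z, w].
In Python, from bench import * gives the robot as it stands.
- The arm moves only by the tool carry_out, never from a script. Its argument "rows" is a list of rows, each a list of 5 numbers: the closure, from -1 (fully open) to 1 (shut), so that 0 is half open, then the shift along the tool's x, y, z in units of 30 mm (1.0 is 30 mm), then the turn about the tool's z in units of 5 degrees (1.0 is 5 degrees). In form: [[jaw, x, y, z, turn], ...]. A call has 1 to 20 rows; each row shifts and turns the pose as measured when the row begins, along the tool's axes as they then stand; what a row does not reach is not made up. A row lasts 1/12 s, in which the tool goes at most 41.7 mm and 7.16 degrees, less where a joint would pass 70% of its speed; a pose out of reach is approached as far as the arm can. A call is refused whole if a number of a shift passes 1 or a number of a turn 1, either way. A call with a gripper value outside its range is refused whole. The fingers move at their own pace and stop on an object; "force" is the grip in N (left out, the last holds). Time passes only in rows, so rows that do not move let the fingers close. It gives the time, the measured TCP pose, the force and the opening at its end, in the units of the state.
- read_state(): the state, without advancing time (a new reading comes with each control period).
- camera(name): name is "scene" or "top" or "wrist"; returns the picture (400x640x3 uint8, blue, green, red); there is no depth.
- camera_info(name): a dict with "fx", "fy", "cx", "cy" (pixels), "extrinsics" (4x4, takes a point from camera to world coordinates); the wrist camera has in their place "tool_from_camera" (4x4, takes a point from camera to tool coordinates, whose origin is the TCP and whose axes are the tool frame's). Camera axes: x right, y down, z forward; pixel columns grow to the right and rows downward; lengths in m; the calibration is good to about 2 mm. A picture is of the moment at which its call begins: read the wrist's pose just before it. camera_info takes no time and is no camera call.
- close_job(): hands the job in, once; it reports no verdict.
Trained networks look in the newest picture that a camera, given by its name, has taken for a name from the list of things; names that differ only in an ending like _2 or _b are one class to them, and where a whole thing is asked for, a point or a joint stands for the part that bears it (a point fixed in the world has none). Each returns a list of dicts, best first, with "conf" (0 to 1); they miss things now and then, are a little off and sometimes report something else, mostly with a low value. They report only what shows in the picture. A call takes as long as a camera call. They do not tell look-alikes from the thing itself.
- recognise(query, camera): "box" ([centre column, centre row, width, height] in pixels, round what is visible of it).
- silhouettes(query, camera): "mask" (400x640 bool, what is visible of it) and "box" ([centre column, centre row, width, height] in pixels, round what is visible of it).
- pinpoint(query, camera): "xy" ([column, row] in pixels: a listed point, or the origin of a listed thing).
The state is a dict: "time": time; "joint_positions": joint angles; "joint_vel": joint speeds; "joint_torque": joint torques, N m; "ee_pos": TCP position; "eef_rot": TCP orientation; "ft_force": force on the tool from outside, world axes, zero at the start; "torque": the same for the moment, N m; "width": finger opening in m.
Only numpy, scipy, OpenCV 4.12 (cv2) and the standard library are available. Lean on these libraries where they do the work, as an engineer would, in place of code of your own. Each camera call takes 0.05 s, during which the arm holds its last target. There are 200 camera calls.

## Working session

There is one attempt and no reset: what is moved stays moved. The work goes in short steps, Python scripts to look and compute and a tool call to move; the robot and the scene stay as the last step left them, time stands still between calls to the robot, and variables do not carry over. Pictures are saved under pics/ and viewed, about 8 in all and at most 12, crops included, and the job is handed in when it is done.

Besides the shell and the picture viewer there is one more tool, called after "Request:" by a JSON object that holds its "op" and its "data". carry_out: Moves the arm, as the interface text tells. Its arguments: {"type":"object","properties":{"rows":{"type":"array","items":{"type":"array","items":{"type":"number"}}},"force":{"type":"number"}},"required":["rows"]}

```bash
ls; mkdir -p pics
cat > h.py <<'E'
from bench import *
import numpy as np, cv2
from scipy.spatial.transform import Rotation as R
def ext(name):
    i=camera_info(name)
    if name=="wrist":
        s=read_state(); T=np.eye(4); T[:3,:3]=R.from_quat(s["eef_rot"]).as_matrix(); T[:3,3]=s["ee_pos"]
        return i,T@np.array(i["tool_from_camera"])
    return i,np.array(i["extrinsics"])
def ray(name,uv):
    i,T=ext(name); d=T[:3,:3]@np.array([(uv[0]-i["cx"])/i["fx"],(uv[1]-i["cy"])/i["fy"],1]); return T[:3,3],d
def atz(name,uv,z):
    o,d=ray(name,uv); return o+d*(z-o[2])/d[2]
def proj(name,p):
    i,T=ext(name); q=np.linalg.inv(T)@np.append(p,1); return np.array([q[0]/q[2]*i["fx"]+i["cx"],q[1]/q[2]*i["fy"]+i["cy"]])
def tri(l):
    A=0;b=0
    for o,d in l:
        d=d/np.linalg.norm(d);P=np.eye(3)-np.outer(d,d);A=A+P;b=b+P@o
    return np.linalg.solve(A,b)
E
python3 - <<'E'
from h import *
s=read_state();print(s["time"],s["ee_pos"],s["eef_rot"],s["width"])
for c in ["scene","top"]:
    im=camera(c);cv2.imwrite(f"pics/{c}0.png",im)
    print(c,ext(c)[1][:3].round(3).tolist())
    for q in ["pin_knob","rack","fixture","pin_tee","pin_disc"]:
        print(q,[(round(d["conf"],2),np.round(d["box"]).tolist()) for d in recognise(q,c)])
    for q in ["pin_head","mouth_mid","pin_knob","fixture","rack"]:
        print(q,[(round(d["conf"],2),np.round(d["xy"],1).tolist()) for d in pinpoint(q,c)])
print(read_state()["time"])
a=cv2.imread("pics/scene0.png");b=cv2.imread("pics/top0.png")
cv2.imwrite("pics/both.png",cv2.resize(np.vstack([a,b]),(480*1,600)))
E
```

```text
pics
0.0 [ 0.139244   -0.60891272  0.23574924] [ 7.81977220e-01 -6.23306588e-01 -5.87833639e-04 -4.23599370e-04] 0.08700864203524561
scene [[0.514, 0.58, -0.632, 1.149], [0.858, -0.338, 0.387, -0.373], [0.011, -0.741, -0.671, 0.734]]
pin_knob [(0.52, [244.0, 287.0, 8.0, 32.0]), (0.47, [224.0, 261.0, 7.0, 30.0])]
rack [(0.91, [253.0, 269.0, 80.0, 58.0])]
fixture [(0.86, [385.0, 216.0, 69.0, 62.0]), (0.81, [357.0, 161.0, 52.0, 51.0]), (0.27, [357.0, 269.0, 21.0, 42.0])]
pin_tee [(0.51, [249.0, 246.0, 23.0, 30.0])]
pin_disc [(0.73, [274.0, 238.0, 14.0, 12.0])]
pin_head [(0.68, [221.3, 253.0]), (0.46, [242.9, 280.7])]
mouth_mid []
pin_knob [(0.56, [228.1, 278.9]), (0.47, [249.3, 305.4])]
fixture [(0.89, [381.0, 217.1]), (0.75, [350.8, 163.0])]
rack [(0.72, [251.4, 270.3])]
top [[0.027, -0.997, 0.069, 0.463], [-1.0, -0.027, 0.001, 0.004], [0.001, -0.069, -0.998, 1.57]]
pin_knob [(0.55, [403.0, 167.0, 10.0, 3.0]), (0.37, [408.0, 190.0, 8.0, 2.0])]
rack [(0.69, [384.0, 194.0, 61.0, 26.0])]
fixture [(0.7, [382.0, 196.0, 58.0, 20.0]), (0.56, [273.0, 186.0, 42.0, 53.0])]
pin_tee []
pin_disc [(0.56, [369.0, 198.0, 12.0, 12.0])]
pin_head [(0.49, [401.7, 166.1]), (0.38, [409.0, 191.7])]
mouth_mid [(0.46, [245.9, 260.0]), (0.42, [270.3, 189.5])]
pin_knob [(0.52, [398.9, 173.4]), (0.43, [402.0, 196.1])]
fixture [(0.88, [250.2, 261.3]), (0.83, [273.8, 190.8])]
rack [(0.53, [404.9, 194.2])]
1.1
```

Run:
```python
import cv2,numpy as np
a=cv2.imread("pics/scene0.png")[120:340,170:450];b=cv2.imread("pics/top0.png")[120:300,220:450]
a=cv2.resize(a,None,fx=2.4,fy=2.4,interpolation=3);cv2.imwrite("pics/c1.png",a)
cv2.imwrite("pics/c2.png",cv2.resize(b,None,fx=3.2,fy=3.2,interpolation=3))
```

```text
(no output)
```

View pics/c1.png

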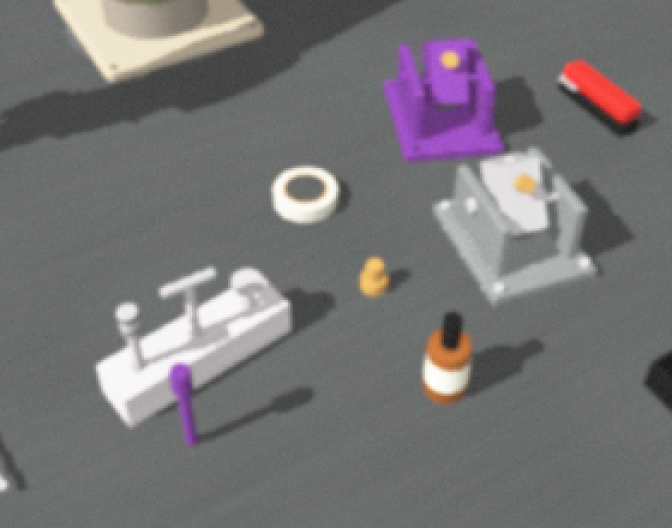

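View pics/c2.png

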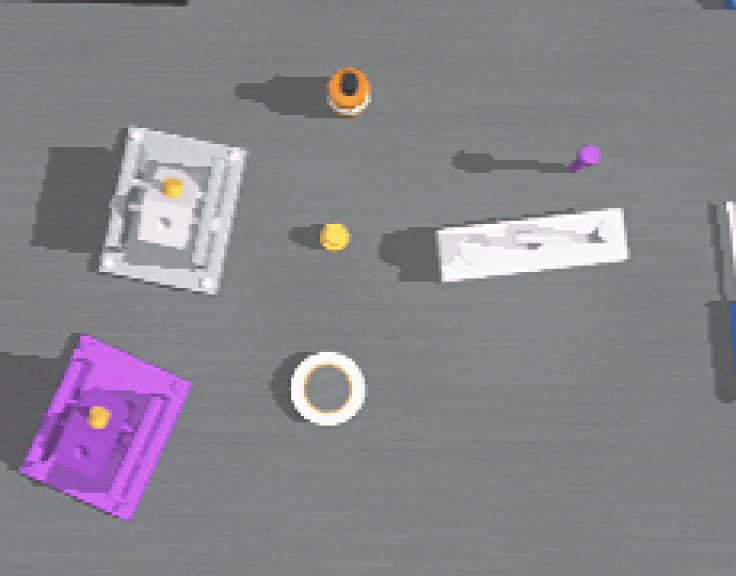

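Candidates for the pin: the steel knob pin in the rack, scene (221,253) / top (409,192); the purple one outside it, scene (243,281) / top (402,166), is rejected. Fixture: the grey one, top (273,190); purple one, top (250,261), is rejected.

Run:
```python
from h import *
print("head tri",tri([ray("scene",(221.3,253)),ray("top",(409,191.7))]), atz("top",(409,191.7),.103))
print("head scene@.103",atz("scene",(221.3,253),.103))
print("fixture org",atz("scene",(381,217.1),0),atz("top",(273.8,190.8),0), "mouth",atz("top",(270.3,189.5),.105),atz("top",(271.5,189.4),.105))
b=cv2.imread("pics/top0.png")
# base corners of grey fixture (crop px/3.2+offset) at z=.014
c=lambda u,v:atz("top",(220+u/3.2,120+v/3.2),.014)
P=[c(133,126),c(246,150),c(216,294),c(99,270)]
for i in range(4): print("fc",P[i].round(3), np.linalg.norm(P[i]-P[(i+1)%4]).round(3), np.degrees(np.arctan2(*(P[(i+1)%4]-P[i])[1::-1])).round(1))
c=lambda u,v:atz("top",(220+u/3.2,120+v/3.2),.04)
P=[c(437,229),c(622,208),c(629,261),c(443,282)]
print("rack c",np.mean(P,0))
for i in range(4): print("rc",P[i].round(3), np.linalg.norm(P[i]-P[(i+1)%4]).round(3), np.degrees(np.arctan2(*(P[(i+1)%4]-P[i])[1::-1])).round(1))
i=camera_info("wrist");print(i)
s=read_state();print(s["ee_pos"],R.from_quat(s["eef_rot"]).as_matrix().round(3).tolist())
```

```text
head tri [ 0.60278846 -0.26081581  0.10398947] [ 0.6034111  -0.25946502  0.103     ]
head scene@.103 [ 0.60119406 -0.26209491  0.103     ]
fixture org [0.60872584 0.16316246 0.        ] [0.60451228 0.15774893 0.        ] mouth [0.59867766 0.15813517 0.105     ] [0.59907632 0.15453754 0.105     ]
fc [0.703 0.199 0.014] 0.116 -100.5
fc [0.682 0.085 0.014] 0.147 170.0
fc [0.537 0.111 0.014] 0.119 79.9
fc [0.558 0.228 0.014] 0.148 -11.2
rack c [ 0.59226767 -0.20038437  0.04      ]
rc [ 0.605 -0.106  0.04 ] 0.183 -82.0
rc [ 0.631 -0.287  0.04 ] 0.053 -171.7
rc [ 0.579 -0.295  0.04 ] 0.184 98.0
rc [ 0.554 -0.113  0.04 ] 0.052 7.7
{'fx': 283.62923125424913, 'fy': 283.62923125424913, 'cx': 324.0162777700479, 'cy': 198.12136623290502, 'tool_from_camera': array([[ 9.99999747e-01,  3.42712983e-04, -6.22661278e-04,
        -1.01025879e-05],
       [-1.65797130e-04,  9.64379358e-01,  2.64523015e-01,
        -7.25958343e-02],
       [ 6.91137155e-04, -2.64522845e-01,  9.64379172e-01,
        -1.47339583e-01],
       [ 0.00000000e+00,  0.00000000e+00,  0.00000000e+00,
         1.00000000e+00]])}
[ 0.13933063 -0.60928051  0.2365785 ] [[0.223, -0.975, 0.0], [-0.975, -0.223, -0.0], [0.0, -0.0, -1.0]]
```

Request:
{"op": "carry_out", "data": {"rows": [[0.3,0,0,0,0.94],[0.3,0,0,0,0.94],[0.3,0,0,0,0.94],[0.3,0,0,0,0.94],[0.3,0,0,0,0.94]], "force": 10}}

```text
time: 1.52
ee_pos: [0.1392, -0.6093, 0.2366]
eef_rot: [-0.633, 0.774, -0.0, 0.0]
ft_force: [0.3, 0.1, 0.3]
width: 0.0617
```

Request:
{"op": "carry_out", "data": {"rows": [[0.3,-0.79,-0.72,0,0],[0.3,-0.79,-0.72,0,0],[0.3,-0.79,-0.72,0,0],[0.3,-0.79,-0.72,0,0],[0.3,-0.79,-0.72,0,0],[0.3,-0.79,-0.72,0,0],[0.3,-0.79,-0.72,0,0],[0.3,-0.79,-0.72,0,0],[0.3,-0.79,-0.72,0,0],[0.3,-0.79,-0.72,0,0],[0.3,-0.79,-0.72,0,0],[0.3,-0.79,-0.72,0,0],[0.3,-0.79,-0.72,0,0],[0.3,-0.79,-0.72,0,0],[0.3,-0.79,-0.72,0,0],[0.3,-0.79,-0.72,0,0],[0.3,-0.79,-0.72,0,0]]}}

```text
time: 2.93
ee_pos: [0.5943, -0.2846, 0.236]
eef_rot: [-0.623, 0.782, -0.002, -0.002]
ft_force: [0.2, -1.3, -0.6]
width: 0.0304
```

Run:
```python
from h import *
s=read_state();print(s["ee_pos"],R.from_quat(s["eef_rot"]).as_matrix().round(3).tolist())
im=camera("wrist");cv2.imwrite("pics/w1.png",im)
for d in pinpoint("pin_head","wrist"): print(d["conf"],d["xy"],atz("wrist",d["xy"],.103))
for d in recognise("pin_knob","wrist"): print(d)
for q in ["pin_tee","pin_disc"]:
  for d in recognise(q,"wrist"): print(q,d)
print(proj("wrist",[.6028,-.2605,.103]))
```

```text
[ 0.59428425 -0.28458127  0.23604316] [[-0.223, -0.975, -0.001], [-0.975, 0.223, -0.006], [0.006, 0.0, -1.0]]
0.81 [294.1, 195.8] [ 0.60211418 -0.24915199  0.103     ]
0.58 [263.4, 122.5] [ 0.67850397 -0.23806965  0.103     ]
{'box': [295.9, 189.3, 13.5, 25.4], 'conf': 0.87}
{'box': [266.9, 125.2, 26.2, 22.0], 'conf': 0.66}
pin_tee {'box': [244.0, 209.1, 49.4, 29.4], 'conf': 0.81}
pin_tee {'box': [260.2, 188.8, 145.2, 79.4], 'conf': 0.37}
pin_disc {'box': [29.1, 213.5, 57.8, 84.6], 'conf': 0.64}
pin_disc {'box': [206.6, 219.2, 25.6, 24.9], 'conf': 0.63}
[296.80916591 190.09857757]
```

View pics/w1.png

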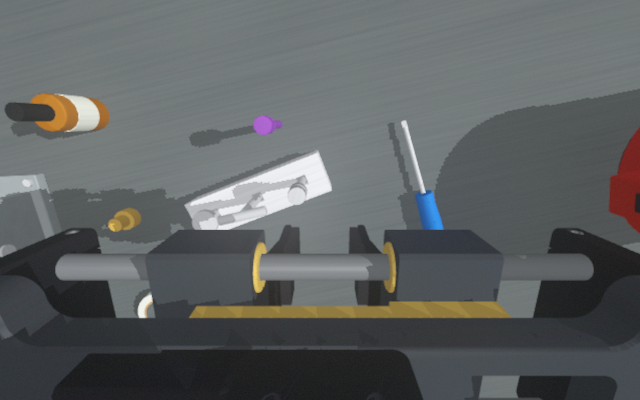

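```bash
cat >> h.py <<'E'
_ext=ext
def freeze():
    r=_ext("wrist"); global ext
    ext=lambda n: r if n=="wrist" else _ext(n)
def shift(d):
    s=read_state(); return (R.from_quat(s["eef_rot"]).as_matrix().T@np.array(d)/.03).round(2)
E
python3 - <<'E'
import h; from h import *
freeze(); s=read_state();print(s["ee_pos"],s["time"])
im=camera("wrist");cv2.imwrite("pics/w2.png",im)
for d in pinpoint("pin_head","wrist"): print(d["conf"],d["xy"],atz("wrist",d["xy"],.103))
m=silhouettes("pin_knob","wrist")[0];print(m["box"])
cv2.imwrite("pics/w2c.png",cv2.resize(im[140:230,180:340],None,fx=5,fy=5,interpolation=3))
print(proj("wrist",[.6028,-.2605,.103]),proj("wrist",[.6028,-.2605,.116]))
E
```

```text
[ 0.59281542 -0.28604744  0.2357206 ] 3.1833
0.96 [296.4, 195.0] [ 0.59790496 -0.25881933  0.103     ]
0.83 [263.0, 124.4] [ 0.6725768  -0.24504178  0.103     ]
[266.4, 124.6, 29.4, 17.2]
[296.80916591 190.09857757] [295.64588015 193.28728535]
```

View pics/w2c.png

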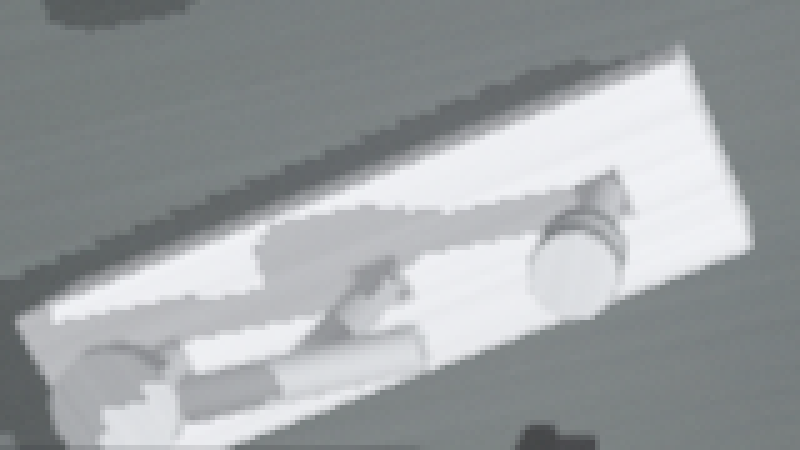

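Request:
{"op": "carry_out", "data": {"rows": [[0.1,0,0,0,1],[0.1,0,0,0,1],[0.1,0,0,0,1],[0.1,0,0,0,1],[0.1,0,0,0,1],[0.1,0,0,0,1],[0.1,0,0,0,1],[0.1,0,0,0,0],[0.1,0,0,0,0]]}}

```text
time: 4.08
ee_pos: [0.5854, -0.2967, 0.2386]
eef_rot: [-0.339, 0.941, -0.005, -0.002]
ft_force: [-0.3, 0.7, -0.7]
width: 0.0391
```

Run:
```python
from h import *
s=read_state();p=np.array(s["ee_pos"]);M=R.from_quat(s["eef_rot"]).as_matrix();print(p,np.degrees(np.arctan2(M[1,0],M[0,0])))
freeze.__call__
import h
print("fit", [ (u,v,z) for u,v,z in [(295.2,194.6,.116)]])
t=np.array([.6013,-.2602,.099]);print(shift(t-p))
im=camera("wrist");cv2.imwrite("pics/w3.png",im)
freeze();
for d in pinpoint("pin_head","wrist"): print(d["conf"],d["xy"],atz("wrist",d["xy"],.103))
```

```text
[ 0.58544077 -0.29671391  0.23864699] -140.41195141254286
fit [(295.2, 194.6, 0.116)]
[-1.22  0.64  4.64]
0.97 [289.5, 213.8] [ 0.59924788 -0.25767786  0.103     ]
0.89 [224.9, 175.4] [ 0.67459982 -0.24844866  0.103     ]
```

Request:
{"op": "carry_out", "data": {"rows": [[0.1,-0.6,0.33,0.8,0],[0.1,-0.6,0.33,0.8,0],[0.1,0,0,0,0],[0.1,0,0,0,0]]}}

```text
time: 4.52
ee_pos: [0.6008, -0.2603, 0.1904]
eef_rot: [-0.341, 0.94, -0.006, -0.001]
ft_force: [-0.3, -1.4, 0.5]
width: 0.0395
```

Run:
```python
from h import *
freeze();s=read_state();p=np.array(s["ee_pos"]);print(p)
print(shift(np.array([.6003,-.2595,.099])-p))
im=camera("wrist");cv2.imwrite("pics/w4.png",im)
for d in pinpoint("pin_head","wrist"): print(d["conf"],d["xy"],atz("wrist",d["xy"],.103),proj("wrist",[.6003,-.2595,.103]))
```

```text
[ 0.60082108 -0.26025956  0.19037376]
[-0.02  0.06  3.05]
0.86 [322.6, 210.6] [ 0.60007163 -0.25773135  0.103     ] [323.70416427 208.94135876]
0.64 [246.4, 169.5] [ 0.67195092 -0.2445727   0.103     ] [323.70416427 208.94135876]
```

Request:
{"op": "carry_out", "data": {"rows": [[0.1,0,0.03,0.6,0],[0.1,0,0.03,0.6,0],[0.1,0,0,0.6,0],[0.1,0,0,0.6,0],[0.1,0,0,0.6,0],[0.1,0,0,0,0]]}}

```text
time: 5.12
ee_pos: [0.602, -0.2688, 0.1063]
eef_rot: [-0.339, 0.941, -0.012, 0.003]
ft_force: [-0.7, 0.0, -0.7]
width: 0.039
```

Request:
{"op": "carry_out", "data": {"rows": [[1,0,0,0,0],[1,0,0,0,0],[1,0,0,0,0],[1,0,0,0,0],[1,0,0,0,0]], "force": 10}}

```text
time: 5.53
ee_pos: [0.6039, -0.272, 0.1124]
eef_rot: [-0.338, 0.941, -0.014, 0.005]
ft_force: [1.8, 1.6, -3.5]
width: 0.0169
```

Request:
{"op": "carry_out", "data": {"rows": [[0.1,0,0,0,0],[0.1,0,0,0,0],[0.1,0,0,0,0]]}}

```text
time: 5.78
ee_pos: [0.6046, -0.272, 0.1141]
eef_rot: [-0.339, 0.941, -0.015, 0.006]
ft_force: [0.1, -0.6, -0.0]
width: 0.0299
```

Run:
```python
from h import *
def st(n):
    s=read_state();p=np.array(s["ee_pos"]);M=R.from_quat(s["eef_rot"]).as_matrix();print(n,s["time"],p.round(4),M[:,2].round(4),np.degrees(np.arctan2(M[1,0],M[0,0])).round(1),s["ft_force"].round(1),s["width"].round(4));return p
st(0);freeze();im=camera("wrist");cv2.imwrite("pics/w5.png",im)
for d in pinpoint("pin_head","wrist"): print(d["conf"],d["xy"],atz("wrist",d["xy"],.103))
for d in recognise("pin_knob","wrist"): print(d)
p=st(1)
print(shift(np.array([.6003,-.2595,.099])-p))
open("h.py","a").write('''
def st(n):
    s=read_state();p=np.array(s["ee_pos"]);M=R.from_quat(s["eef_rot"]).as_matrix();print(n,round(s["time"],2),p.round(4),M[:,2].round(4),np.degrees(np.arctan2(M[1,0],M[0,0])).round(1),np.round(s["ft_force"],1),round(s["width"],4));return p
''')
```

```text
Traceback (most recent call last):
AttributeError: 'float' object has no attribute 'round'
```

```bash
cat >> h.py <<'E'
def st(n):
    s=read_state();p=np.array(s["ee_pos"]);M=R.from_quat(s["eef_rot"]).as_matrix();print(n,round(s["time"],2),p.round(4),M[:,2].round(4),np.degrees(np.arctan2(M[1,0],M[0,0])).round(1),np.round(s["ft_force"],1),round(s["width"],4));return p
E
python3 - <<'E'
from h import *
st(0);freeze();im=camera("wrist");cv2.imwrite("pics/w5.png",im)
for d in pinpoint("pin_head","wrist"): print(d["conf"],d["xy"],atz("wrist",d["xy"],.103))
for d in recognise("pin_knob","wrist"): print(d)
p=st(1)
print(shift(np.array([.6003,-.2595,.099])-p))
E
```

```text
0 5.78 [ 0.6046 -0.272   0.1141] [ 0.0216 -0.0235 -0.9995] -140.4 [ 0.1 -0.6 -0. ] 0.0299
0.9 [320.9, 262.7] [ 0.59866774 -0.2612705   0.103     ]
0.74 [209.2, 206.9] [ 0.67187766 -0.24694863  0.103     ]
{'box': [321.1, 250.6, 21.3, 62.1], 'conf': 0.72}
{'box': [220.5, 201.9, 71.6, 47.7], 'conf': 0.68}
1 5.93 [ 0.6045 -0.272   0.1139] [ 0.0214 -0.0234 -0.9995] -140.4 [-1.4 -0.2  0.5] 0.0369
[-0.16  0.43  0.48]
```

View pics/w5.png

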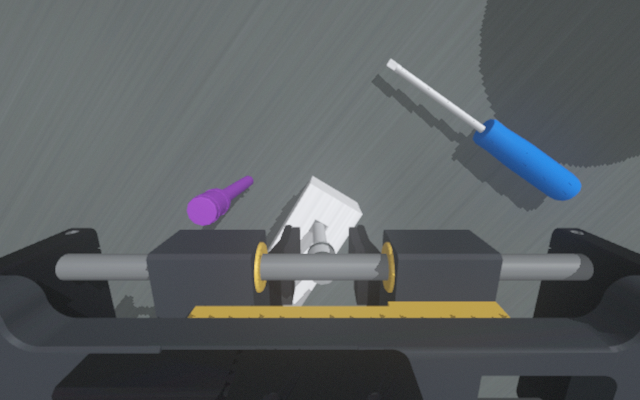

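Request:
{"op": "carry_out", "data": {"rows": [[0.1,-0.08,0.22,0.22,0],[0.1,-0.08,0.24,0.25,0],[0.1,0,0.03,0.05,0]]}}

```text
time: 6.18
ee_pos: [0.5988, -0.257, 0.0966]
eef_rot: [-0.338, 0.941, -0.015, 0.006]
ft_force: [-0.5, 0.6, -0.3]
width: 0.0385
```

Run:
```python
from h import *
p=st(1)
print(shift(np.array([.6000,-.2598,.099])-p))
```

```text
1 6.18 [ 0.5988 -0.257   0.0966] [ 0.0218 -0.0236 -0.9995] -140.5 [-0.5  0.6 -0.3] 0.0385
[ 0.03 -0.1  -0.08]
```

Request:
{"op": "carry_out", "data": {"rows": [[0.1,0,-0.06,-0.04,0],[1,0,0,0,0],[1,0,0,0,0],[1,0,0,0,0],[1,0,0,0,0]], "force": 10}}

```text
time: 6.6
ee_pos: [0.5992, -0.2574, 0.0967]
eef_rot: [-0.339, 0.941, -0.014, 0.005]
ft_force: [0.9, -0.9, 0.4]
width: 0.0198
```

Run:
```python
from h import *
p=st(1)
print(shift(np.array([.6000,-.2598,.099])-p))
```

```text
1 6.6 [ 0.5992 -0.2574  0.0967] [ 0.0199 -0.0229 -0.9995] -140.4 [ 0.9 -0.9  0.4] 0.0198
[ 0.03 -0.08 -0.08]
```

Request:
{"op": "carry_out", "data": {"rows": [[1,0,0,0,0],[1,0,0,0,0],[1,0,0,0,0],[1,0,0,-0.4,0],[1,0,0,-0.6,0],[1,0,0,-0.8,0],[1,0,0,-0.8,0],[1,0,0,-0.8,0],[1,0,0,0,0]], "force": 20}}

```text
time: 7.35
ee_pos: [0.5963, -0.2548, 0.2056]
eef_rot: [-0.339, 0.941, -0.013, 0.005]
ft_force: [0.8, -0.1, 0.1]
width: 0.0173
```

Run:
```python
from h import *
p=st(1)
```

```text
1 7.35 [ 0.5963 -0.2548  0.2056] [ 0.0184 -0.0217 -0.9996] -140.4 [ 0.8 -0.1  0.1] 0.0173
```

Request:
{"op": "carry_out", "data": {"rows": [[1,0,0,-0.35,-1],[1,0,0,-0.35,-1],[1,0,0,-0.3,-1],[1,0,0,-0.3,-1],[1,0,0,-0.2,-1],[1,0,0,0,-1],[1,0,0,0,-1],[1,0,0,0,-0.5],[1,0,0,0,0],[1,0,0,0,0]]}}

```text
time: 8.18
ee_pos: [0.5958, -0.2538, 0.2636]
eef_rot: [-0.635, 0.772, -0.019, 0.002]
ft_force: [0.6, -0.9, -1.2]
width: 0.0178
```

Run:
```python
from h import *
p=st(1); print(shift(np.array([.54,.169,.25])-p))
```

```text
1 8.18 [ 0.5958 -0.2538  0.2636] [ 0.0274 -0.0259 -0.9993] -101.2 [ 0.6 -0.9 -1.2] 0.0178
[-13.47   4.56   0.04]
```

Request:
{"op": "carry_out", "data": {"rows": [[1,-0.5,0.17,0,0],[1,-0.8,0.27,0,0],[1,-0.8,0.27,0,0],[1,-0.8,0.27,0,0],[1,-0.8,0.27,0,0],[1,-0.8,0.27,0,0],[1,-0.8,0.27,0,0],[1,-0.8,0.27,0,0],[1,-0.8,0.27,0,0],[1,-0.8,0.27,0,0],[1,-0.8,0.27,0,0],[1,-0.8,0.27,0,0],[1,-0.8,0.27,0,0],[1,-0.8,0.27,0,0],[1,-0.8,0.27,0,0],[1,-0.8,0.27,0,0],[1,-0.6,0.2,0,0],[1,-0.2,0,0,0],[1,0,0,0,0]]}}

```text
time: 9.77
ee_pos: [0.5379, 0.1935, 0.2529]
eef_rot: [-0.624, 0.781, -0.02, 0.003]
ft_force: [0.4, -1.0, -1.0]
width: 0.0171
```

Run:
```python
from h import *
st(0);freeze();im=camera("wrist");cv2.imwrite("pics/w6.png",im)
st(1);p=np.array([.6,.159,.105])
for q in ["mouth_mid","fixture"]:
  for d in pinpoint(q,"wrist"): print(q,d["conf"],d["xy"],atz("wrist",d["xy"],.105 if q[0]=="m" else 0))
print(proj("wrist",p))
u,v=proj("wrist",p).astype(int);print(im[max(0,v-90):v+60,max(0,u-110):u+110].shape)
cv2.imwrite("pics/w6c.png",np.vstack([cv2.resize(im,(640,400))[:230],cv2.resize(im[max(0,v-50):v+50,u-100:u+100],(640,320),interpolation=3)]))
print(max(0,v-50),u-100)
```

```text
0 9.77 [0.5379 0.1935 0.2529] [ 0.029  -0.0273 -0.9992] -102.8 [ 0.4 -1.  -1. ] 0.0171
1 9.82 [0.5379 0.1929 0.253 ] [ 0.0289 -0.0274 -0.9992] -102.8 [ 0.1  0.6 -1.3] 0.0171
fixture 0.58 [319.5, 279.9] [0.38235196 0.23135281 0.        ]
[340.89469268 129.83021404]
(150, 220, 3)
79 240
```

View pics/w6c.png

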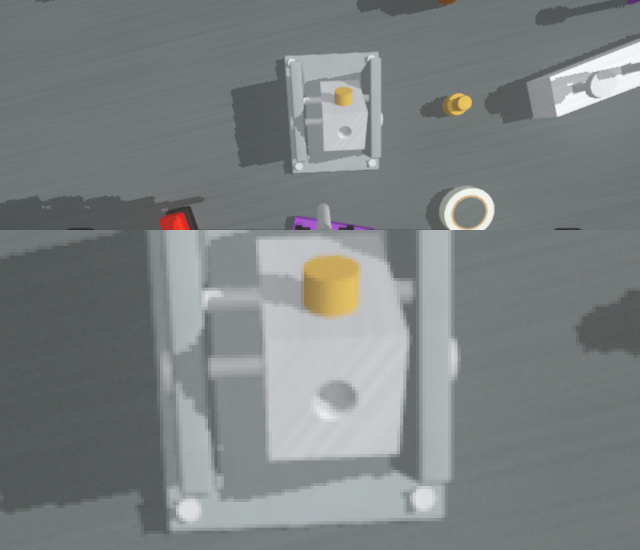

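The wrist view shows the grey fixture with the bore at (344,132), bolt heads at (299,166.5) and (372.5,163), and the pin hanging at (323,215).

Run:
```python
import h; from h import *
# arm has been still since picture
freeze()
c=lambda u,v,z:atz("wrist",(240+u/3.2,79+(v-230)/3.2),z)
print("hole",c(334,399,.105))
a,b=c(188,510,.018),c(424,498,.018);d=a-b;print("bolts",a,b,np.linalg.norm(d),np.degrees(np.arctan2(d[1],d[0]))-90)
a,b=c(150,532,.014),c(443,516,.014);d=a-b;print("edge",a,b,np.linalg.norm(d),np.degrees(np.arctan2(d[1],d[0]))-90)
zl=.105-.022*np.sin(np.radians(32));a,b=c(268,461,zl),c(400,453,zl);d=a-b;print("body",a,b,np.linalg.norm(d),np.degrees(np.arctan2(d[1],d[0]))-90)
st(0)
```

```text
hole [0.59802754 0.15252561 0.105     ]
bolts [0.56510614 0.21485354 0.018     ] [0.54729281 0.11616699 0.018     ] 0.10028135258817956 -10.231946107866705
edge [0.55921396 0.23344398 0.014     ] [0.53720271 0.10895349 0.014     ] 0.12642142955467428 -10.026879830751582
body [0.58285909 0.17747097 0.09334178] [0.57537368 0.1334766  0.09334178] 0.044626628580978815 -9.656110301719224
0 9.92 [0.5387 0.1905 0.2529] [ 0.0291 -0.0284 -0.9992] -103.0 [-0.2 -0.1  0.4] 0.0174
```

Run:
```python
from h import *
i=camera_info("wrist");Ti=np.linalg.inv(np.array(i["tool_from_camera"]))
for y in(-.0024,0,.0024):
    for z in (.0867,.0842):
        q=Ti@[0,y,z,1];print(y,z,q[0]/q[2]*i["fx"]+i["cx"],q[1]/q[2]*i["fy"]+i["cy"])
im=cv2.imread("pics/w6.png");cv2.imwrite("pics/w6f.png",cv2.resize(im[190:255,290:360],None,fx=8,fy=8,interpolation=3))
st(0)
```

```text
-0.0024 0.0867 324.3742563605351 204.6844535406547
-0.0024 0.0842 324.37599146460616 205.5263023924412
0 0.0867 324.3729089672045 207.34790000136115
0 0.0842 324.3746261272434 208.21402307738026
0.0024 0.0867 324.37156854948825 209.99755748546298
0.0024 0.0842 324.3732679284868 210.88769113328985
0 9.92 [0.5387 0.1905 0.2529] [ 0.0291 -0.0284 -0.9992] -103.0 [-0.2 -0.1  0.4] 0.0174
```

View pics/w6f.png

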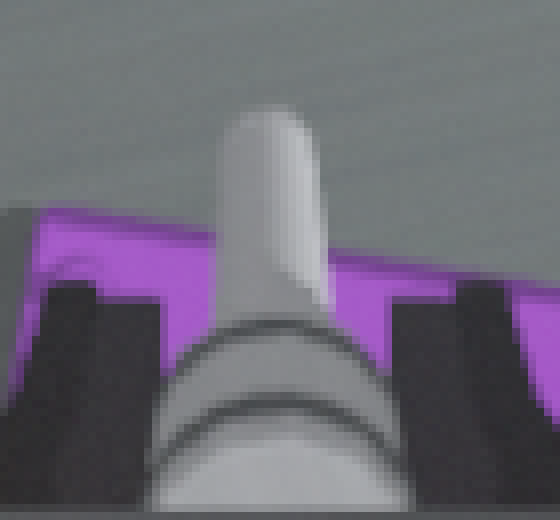

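```bash
python3 - <<'E'
from h import *
import h
s=read_state();M=R.from_quat(s["eef_rot"]).as_matrix()
i=camera_info("wrist")
for P in ([.5379,.1935,.2529],[.5379,.1929,.253]):
    T=np.eye(4);T[:3,:3]=M;T[:3,3]=P;T=T@np.array(i["tool_from_camera"])
    h.ext=lambda n:(i,T); print(h.atz("wrist",(344.4,131.8),.105))
p=st(0)
open("h.py","a").write('''
H=np.array([.5982,.1548,.105]); XF=np.array([.985,-.174,0]); U=np.array([-.522,.092,.848])
def togo(foot,ft=(-.0008,0,.0867)):
    s=read_state();M=R.from_quat(s["eef_rot"]).as_matrix();p=st("")
    print("foot-hole now (x_f,y_f,z)mm",(1e3*np.array([(p+M@ft-H)@XF,(p+M@ft-H)@[.174,.985,0],(p+M@ft-H)[2]])).round(1),"rows",shift(foot-M@np.array(ft)-p))
''')
E
python3 -c "
from h import *
togo(H+.0005*XF+[0,0,.02])"
```

```text
[0.59718934 0.15553379 0.105     ]
[0.59718696 0.15492503 0.105     ]
0 9.92 [0.5387 0.1905 0.2529] [ 0.0291 -0.0284 -0.9992] -103.0 [-0.2 -0.1  0.4] 0.0174
 9.92 [0.5387 0.1905 0.2529] [ 0.0291 -0.0284 -0.9992] -103.0 [-0.2 -0.1  0.4] 0.0174
foot-hole now (x_f,y_f,z)mm [-61.8  23.6  61.3] rows [ 0.65 -2.07  1.46]
```

Request:
{"op": "carry_out", "data": {"rows": [[1,0.1,-0.3,0,-0.3],[1,0.15,-0.4,0,-0.3],[1,0.15,-0.4,0.3,0],[1,0.1,-0.4,0.4,0],[1,0.1,-0.3,0.4,0],[1,0,-0.05,0.1,0],[1,0,0,0,0]]}}

```text
time: 10.5
ee_pos: [0.5959, 0.1485, 0.216]
eef_rot: [-0.637, 0.771, -0.022, 0.001]
ft_force: [-0.8, -0.1, -0.0]
width: 0.0169
```

```bash
sed -i 's/H=np.array(\[.5982,.1548/H=np.array([.5977,.155/' h.py
python3 - <<'E'
from h import *
togo(H+.0005*XF+[0,0,.02])
freeze();im=camera("wrist");cv2.imwrite("pics/w7.png",im)
u,v=proj("wrist",H).astype(int);print(u,v,proj("wrist",H))
cv2.imwrite("pics/w7c.png",cv2.resize(im[v-50:v+40,u-60:u+60],None,fx=6,fy=6,interpolation=3))
togo(H+.0005*XF+[0,0,.02])
E
```

```text
10.5 [0.5959 0.1485 0.216 ] [ 0.0294 -0.0334 -0.999 ] -100.9 [-0.8 -0.1 -0. ] 0.0169
foot-hole now (x_f,y_f,z)mm [ 2.4 -8.4 24.4] rows [-0.28  0.07  0.14]
314 203 [314.02041856 203.2368923 ]
 10.55 [0.5957 0.1483 0.2161] [ 0.0292 -0.0338 -0.999 ] -100.9 [-0.2 -0.2 -1.3] 0.0174
foot-hole now (x_f,y_f,z)mm [ 2.2 -8.6 24.5] rows [-0.29  0.07  0.14]
```

View pics/w7c.png

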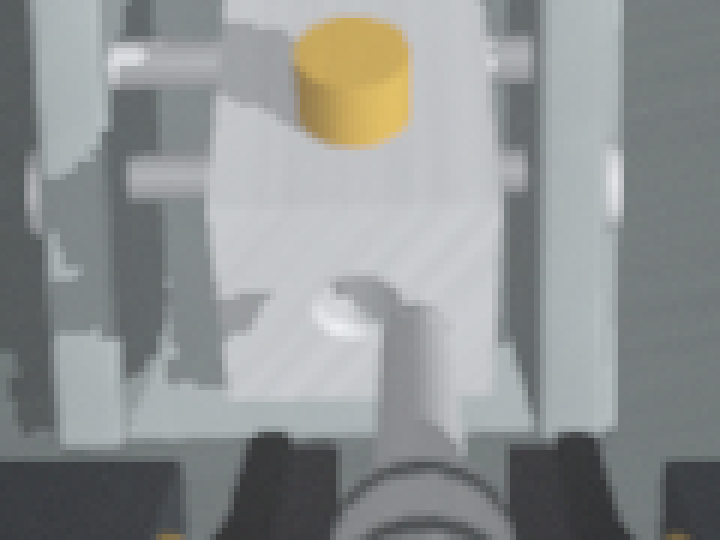

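Request:
{"op": "carry_out", "data": {"rows": [[1,-0.14,0.03,0,0],[1,-0.14,0.03,0.05,0],[1,-0.01,0,0.15,0],[1,0,0,0.15,0],[1,0,0,0.05,0]]}}

```text
time: 10.97
ee_pos: [0.5949, 0.1602, 0.2049]
eef_rot: [-0.638, 0.77, -0.022, 0.002]
ft_force: [-0.3, -0.7, -2.0]
width: 0.017
```

Run:
```python
from h import *
togo(H+.0005*XF+[0,0,-.004])
```

```text
10.97 [0.5949 0.1602 0.2049] [ 0.0315 -0.0324 -0.999 ] -100.8 [-0.3 -0.7 -2. ] 0.017
foot-hole now (x_f,y_f,z)mm [-0.5  3.1 13.3] rows [ 0.09 -0.01  0.58]
```

Request:
{"op": "carry_out", "data": {"rows": [[1,0.07,-0.02,0.08,0],[1,0.01,-0.01,0.1,0],[1,0,0,0.1,0],[1,0,0,0.05,0]]}}

```text
time: 11.3
ee_pos: [0.5954, 0.1575, 0.1942]
eef_rot: [-0.638, 0.77, -0.023, 0.002]
ft_force: [0.1, -0.8, -1.2]
width: 0.0171
```

Run:
```python
from h import *
togo(H+.0005*XF+[0,0,-.004])
```

```text
11.3 [0.5954 0.1575 0.1942] [ 0.0319 -0.0324 -0.999 ] -100.7 [ 0.1 -0.8 -1.2] 0.0171
foot-hole now (x_f,y_f,z)mm [0.5 0.6 2.6] rows [0.01 0.01 0.22]
```

Request:
{"op": "carry_out", "data": {"rows": [[1,0.01,0,0.08,0],[1,0.01,0,0.08,0],[1,0,0,0.08,0],[1,0,0,0.05,0]]}}

```text
time: 11.63
ee_pos: [0.5958, 0.1565, 0.185]
eef_rot: [-0.638, 0.77, -0.023, 0.002]
ft_force: [-1.0, 0.6, 6.5]
width: 0.0171
```

Run:
```python
from h import *
togo(H+.0005*XF+[0,0,-.004])
```

```text
11.63 [0.5958 0.1565 0.185 ] [ 0.0324 -0.032  -0.999 ] -100.7 [-1.   0.6  6.5] 0.0171
foot-hole now (x_f,y_f,z)mm [ 1.1 -0.3 -6.6] rows [-0.01  0.02 -0.09]
```

Request:
{"op": "carry_out", "data": {"rows": [[1,0,0.08,0,0],[1,0,0.12,0.01,0],[1,0,0.12,0.02,0],[1,0,0.1,0.02,0]], "force": 6}}

```text
time: 11.97
ee_pos: [0.5836, 0.1591, 0.1836]
eef_rot: [-0.638, 0.77, -0.023, 0.003]
ft_force: [0.6, 0.2, 0.2]
width: 0.0177
```

```bash
cat >> h.py <<'E'
def gp(F=(.0008,-.0003,-.0062)):
    s=read_state();M=R.from_quat(s["eef_rot"]).as_matrix();p=st("")
    d=p-M[:,2]*.005-H; a=np.array([d@XF,d@[.174,.985,0],d[2]])*1e3; b=np.array(F)*1e3
    r=a-b; print("grasp rel hole mm",a.round(1),"tilt",np.degrees(np.arctan2(-r[0],r[2])).round(1),"L",np.hypot(r[0],r[2]).round(1),"along bore",(d@U*1e3).round(1), "off axis x",(d@np.array([.848*.985,-.848*.174,.53])*1e3).round(1))
E
python3 -c "
from h import *
gp()"
```

```text
11.97 [0.5836 0.1591 0.1836] [ 0.0346 -0.0313 -0.9989] -100.8 [0.6 0.2 0.2] 0.0177
grasp rel hole mm [-14.8   1.7  83.6] tilt 9.8 L 91.1 along bore 78.7 off axis x 31.8
```

Request:
{"op": "carry_out", "data": {"rows": [[1,0.02,0.11,0.03,0],[1,0.01,0.12,0.03,0],[1,0,0.12,0.04,0],[1,0,0.1,0.04,0]]}}

```text
time: 12.3
ee_pos: [0.5683, 0.161, 0.1784]
eef_rot: [-0.638, 0.77, -0.023, 0.003]
ft_force: [0.4, 0.8, 1.0]
width: 0.0178
```

```bash
python3 -c "
from h import *
gp()
im=camera('wrist');cv2.imwrite('pics/w8.png',im);cv2.imwrite('pics/w8c.png',cv2.resize(im[110:270,230:420],None,fx=4,fy=3.7,interpolation=3))"
```

```text
12.3 [0.5683 0.161  0.1784] [ 0.0344 -0.0314 -0.9989] -100.7 [0.4 0.8 1. ] 0.0178
grasp rel hole mm [-30.2   0.9  78.4] tilt 20.1 L 90.1 along bore 82.5 off axis x 15.9
```

View pics/w8c.png

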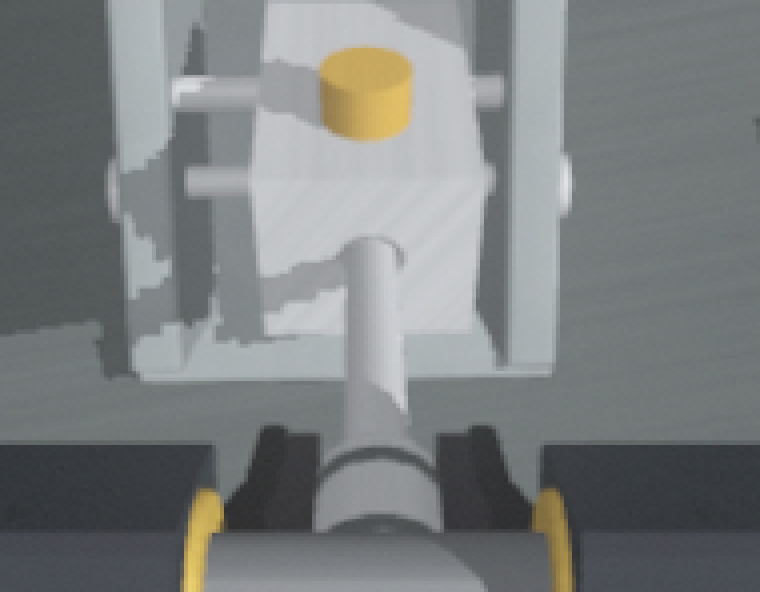

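The pin's foot is captured in the bore and the pin is tilting in the grip.

Request:
{"op": "carry_out", "data": {"rows": [[1,0.01,0.1,0.05,0],[1,0.01,0.12,0.06,0],[1,0,0.11,0.06,0],[1,0,0.07,0.05,0]]}}

```text
time: 12.68
ee_pos: [0.555, 0.1628, 0.1704]
eef_rot: [-0.638, 0.77, -0.023, 0.003]
ft_force: [-0.2, 1.2, 0.3]
width: 0.0181
```

```bash
python3 -c "
from h import *
gp()"
```

```text
12.68 [0.555  0.1628 0.1704] [ 0.0339 -0.0314 -0.9989] -100.7 [-0.2  1.2  0.3] 0.0181
grasp rel hole mm [-43.6   0.4  70.4] tilt 30.1 L 88.5 along bore 82.8 off axis x 0.3
```

Request:
{"op": "carry_out", "data": {"rows": [[1,0,-0.03,0.06,0],[1,0,-0.05,0.09,0],[1,0,-0.05,0.09,0],[1,0,-0.05,0.09,0],[1,0,-0.03,0.05,0]], "force": 10}}

```text
time: 13.1
ee_pos: [0.5621, 0.1614, 0.1582]
eef_rot: [-0.638, 0.77, -0.023, 0.003]
ft_force: [0.2, 0.3, 0.2]
width: 0.0177
```

```bash
python3 -c "
from h import *
gp()"
```

```text
13.1 [0.5621 0.1614 0.1582] [ 0.0347 -0.0312 -0.9989] -100.7 [0.2 0.3 0.2] 0.0177
grasp rel hole mm [-36.4   0.2  58.2] tilt 30.0 L 74.4 along bore 68.7 off axis x -0.0
```

Request:
{"op": "carry_out", "data": {"rows": [[1,0,-0.03,0.06,0],[1,0,-0.05,0.09,0],[1,0,-0.05,0.09,0],[1,0,-0.05,0.09,0],[1,0,-0.03,0.06,0]], "force": 25}}

```text
time: 13.52
ee_pos: [0.57, 0.1599, 0.1455]
eef_rot: [-0.638, 0.77, -0.023, 0.004]
ft_force: [0.6, 0.5, -0.6]
width: 0.0169
```

```bash
python3 -c "
from h import *
gp()"
```

```text
13.52 [0.57   0.1599 0.1455] [ 0.035  -0.0305 -0.9989] -100.7 [ 0.6  0.5 -0.6] 0.0169
grasp rel hole mm [-28.4   0.1  45.5] tilt 29.4 L 59.4 along bore 53.6 off axis x 0.1
```

Request:
{"op": "carry_out", "data": {"rows": [[1,0,-0.03,0.06,0],[1,0,-0.03,0.06,0],[1,0,-0.03,0.06,0]], "force": 40}}

```text
time: 13.77
ee_pos: [0.573, 0.1598, 0.1406]
eef_rot: [-0.638, 0.77, -0.023, 0.004]
ft_force: [-2.9, -0.3, 6.2]
width: 0.0165
```

```bash
python3 -c "
from h import *
gp()"
```

```text
13.77 [0.573  0.1598 0.1406] [ 0.0351 -0.0301 -0.9989] -100.7 [-2.9 -0.3  6.2] 0.0165
grasp rel hole mm [-25.4   0.5  40.5] tilt 29.2 L 53.6 along bore 47.8 off axis x -0.0
```

Request:
{"op": "carry_out", "data": {"rows": [[1,0,-0.06,0.1,0],[1,0,-0.08,0.13,0],[1,0,-0.08,0.13,0]]}}

```text
time: 14.02
ee_pos: [0.5767, 0.1621, 0.1365]
eef_rot: [-0.639, 0.769, -0.021, 0.003]
ft_force: [-31.4, -8.1, 47.0]
width: 0.0167
```

```bash
python3 -c "
from h import *
gp()"
```

```text
14.02 [0.5767 0.1621 0.1365] [ 0.0316 -0.0294 -0.9991] -100.5 [-31.4  -8.1  47. ] 0.0167
grasp rel hole mm [-22.1   3.5  36.5] tilt 28.2 L 48.5 along bore 42.7 off axis x 0.6
```

Request:
{"op": "carry_out", "data": {"rows": [[1,0.01,-0.03,0.05,0],[1,0.01,-0.03,0.05,0],[1,0.01,-0.03,0.05,0]]}}

```text
time: 14.27
ee_pos: [0.576, 0.1619, 0.137]
eef_rot: [-0.64, 0.768, -0.021, 0.0]
ft_force: [-10.1, -0.1, 18.0]
width: 0.0167
```

Request:
{"op": "carry_out", "data": {"rows": [[1,0.01,-0.03,0.05,0],[1,0.01,-0.03,0.05,0],[1,0.01,-0.03,0.05,0],[1,0.01,-0.03,0.05,0]]}}

```text
time: 14.6
ee_pos: [0.576, 0.1619, 0.137]
eef_rot: [-0.641, 0.767, -0.021, -0.002]
ft_force: [-11.5, -0.9, 18.4]
width: 0.0169
```

```bash
python3 -c "
from h import *
gp()"
```

```text
14.6 [0.576  0.1619 0.137 ] [ 0.0232 -0.0344 -0.9991] -100.3 [-11.5  -0.9  18.4] 0.0169
grasp rel hole mm [-22.7   3.1  37. ] tilt 28.5 L 49.1 along bore 43.4 off axis x 0.4
```

Request:
{"op": "carry_out", "data": {"rows": [[1,0.01,-0.03,0.05,0],[1,0.01,-0.03,0.05,0],[1,0.01,-0.03,0.05,0],[1,0,0.03,-0.05,0],[1,0,0.05,-0.08,0],[1,0,0.05,-0.08,0],[1,0,0.01,-0.02,0]]}}

```text
time: 15.18
ee_pos: [0.5715, 0.1627, 0.1452]
eef_rot: [-0.642, 0.767, -0.021, -0.004]
ft_force: [1.5, -0.6, 0.0]
width: 0.0163
```

```bash
python3 -c "
from h import *
gp()"
```

```text
15.18 [0.5715 0.1627 0.1452] [ 0.0208 -0.0371 -0.9991] -100.2 [ 1.5 -0.6  0. ] 0.0163
grasp rel hole mm [-27.3   3.1  45.2] tilt 28.6 L 58.6 along bore 52.8 off axis x 0.8
```

Request:
{"op": "carry_out", "data": {"rows": [[0.3,0,0,0,0],[0.0,0,0,0,0],[-0.3,0,0,0,0],[-0.3,0,0,0,0],[-0.3,0,0,0,0]]}}

```text
time: 15.6
ee_pos: [0.5711, 0.1614, 0.1436]
eef_rot: [-0.641, 0.767, -0.021, -0.005]
ft_force: [0.7, 0.9, -0.2]
width: 0.0422
```

```bash
python3 -c "
from h import *
gp()"
```

```text
15.6 [0.5711 0.1614 0.1436] [ 0.0186 -0.0384 -0.9991] -100.2 [ 0.7  0.9 -0.2] 0.0422
grasp rel hole mm [-27.5   1.9  43.6] tilt 29.6 L 57.3 along bore 51.6 off axis x -0.2
```

Request:
{"op": "carry_out", "data": {"rows": [[-0.3,0,0,-0.2,0],[-0.3,0,0,-0.4,0],[-0.3,0,0,-0.6,0],[-0.3,0,0,-0.6,0],[-0.3,0,0,-0.6,0],[-0.3,0,0.3,-0.4,0],[-0.3,0,0.3,-0.2,0],[-0.3,0,0,0,0],[-0.3,0,0,0,0],[-0.3,0,0,0,0],[-0.3,0,0,0,0]]}}

```text
time: 16.52
ee_pos: [0.5504, 0.1686, 0.2423]
eef_rot: [-0.642, 0.767, -0.021, -0.005]
ft_force: [0.2, 0.1, -1.1]
width: 0.0568
```

Run:
```python
from h import *
st(0);freeze();im=camera("wrist");a=im[90:230,230:430]
print(proj("wrist",H),proj("wrist",H+U*.066))
b=camera("scene")[170:270,290:440]
cv2.imwrite("pics/fin.png",np.vstack([cv2.resize(a,(560,300),interpolation=3),cv2.resize(b,(560,300),interpolation=3)]))
f=lambda k:tri([ray("scene",k)])
for d in pinpoint("pin_head","scene"): print("sc",d, proj("scene",H+U*.053))
for d in pinpoint("pin_head","wrist"): print("wr",d, proj("wrist",H+U*.053))
```

```text
0 16.52 [0.5504 0.1686 0.2423] [ 0.0194 -0.038  -0.9991] -100.2 [ 0.2  0.1 -1.1] 0.0568
[324.70999212 148.44761917] [327.20856348 195.52179522]
sc {'xy': [245.8, 278.2], 'conf': 0.72} [377.66272374 164.46312326]
sc {'xy': [375.5, 163.3], 'conf': 0.48} [377.66272374 164.46312326]
wr {'xy': [324.7, 191.2], 'conf': 0.91} [326.64266789 184.8600752 ]
```

View pics/fin.png

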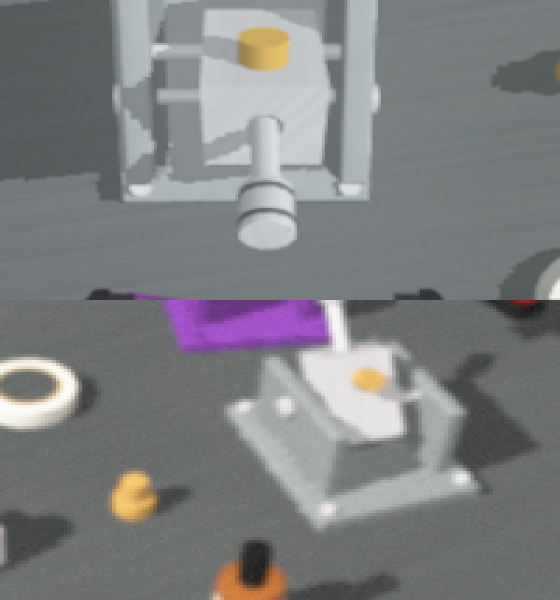

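```bash
python3 -c "
from bench import *
print(close_job())"
```

```text
the job is handed in; nothing more can be done
None
```

The plunger was pressed to its stop and let back up, and the steel knob pin now stands let go of in the grey injector's hole. The job is handed in; it reports no verdict.

**What I did:** I took the pin from the end hole of the rack and set its foot in the leaning bore. I then tilted it in the jaws to the bore's angle and slid it in freely. I held the plunger at its stop for about 0.8 s at roughly 21 N, backed off until the wrist force fell to about zero, opened the jaws and moved clear.

**Last checks:**
- **Depth:** by the arm's own measurement the press stopped 43.4 mm along the bore, against 43.7 mm predicted for the stop.
- **Pin standing:** the wrist and scene pictures show the pin in the grey fixture's bore. Its knob is within a few pixels of where it should be with the foot on the plunger. The wrist network put the head centre about 6 px away, but the top face I measured in the picture was within 3 px.
- **Plunger up:** I judged this from the force and the pin's height, not by seeing the plunger itself.
- **Robot clear:** the arm was clear above the pin, with no contact force beyond about 1 N of noise.
- **Other things on the bench:** I knew of no contact with any of them, but I did not measure their positions again at the end.

**What went wrong on the way:**
- **First grip:** it closed about 12 mm off the knob's centre, because the tool drifts between moves. I opened and regripped.
- **Press:** the wrist force peaked briefly at about 57 N, under the 120 N limit, before I eased it.

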